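Hold a badge inside the UV curing box

TASK

Start the yellow UV curing box by twisting its red spring knob clockwise to the stop and letting it spring back. Then take the holder with the blue handle out of the drying rack, pass its blade down through the slot in the box's lid, either way round, and hold it there upright, with the round badge wholly below the lid's top and a clear gap left between the holder's black collar and the lid. Finish while still gripping it in the slot, with nothing else carrying it, and leave everything else on the bench in its place.

Things in the scene. Friction and masses are not known exactly. Their poses are not given: they have to be found in the camera images.
- curing_box: Yellow fixed box with a grey lid, 160 (x) x 220 (y) x 110 mm high; origin at the centre of its underside, z up. At yaw 0 its long side lies along world y. In its own frame the slot is centred at y = +55 mm and the knob at y = -55 mm, both at x = 0, in the lid. It is hollow, with an open depth of 106 mm under the lid's top.
- slot (a point): Centre of the slot's mouth at the lid's top face (110 mm above the bench); axes as the box's. The slot goes through the 8 mm lid, is 10 mm (x) by 52 mm (y), that is 2 mm more than the blade each way, and has a 2 mm chamfer round its mouth. Thin black stripes flank its long sides.
- knob_grip (a point): Point on the knob's upright turning axis, at the height to grip it with the TCP (27 mm above the lid). The red grip bar is 46 mm long, 14 mm thick and 30 mm tall, from 7 to 37 mm above the lid; its x axis runs along the bar, z up. At rest the bar lies along the box's x.
- start_knob (a joint): Knob angle in rad: 0 at rest, growing as it is turned clockwise seen from above, up to the stop at 1.2. A light spring (about 0.07 N m at the stop) returns it to 0 when let go.
- blue_holder: Origin: centre of the underside of a black collar 28 (x) x 64 (y) x 6 mm. Above it a blue handle 14 (x) x 26 (y) mm, z = 6 to 56; below it a wooden blade 8 (x) x 50 (y) mm, z = 0 to -70, with a round blue badge, white centre, on both faces, z = -31 to -67. About 80 g, the same either way round. At first it hangs by its collar in any of the rack's slots, its axes parallel to the rack's.
- blue_holder_tip (a point): Centre of the lower end of the blue holder's blade, 70 mm below its origin.
- rack: Fixed plywood drying rack, 70 (x) x 250 (y) x 85 mm high; origin at the centre of its underside. Three slots (14 x 56 mm) in its top at y = -80, 0 and +80 mm, each with a holder whose collar lies on the rack's top. Lift straight up by 75 mm or more to clear it.
- orange_holder: Wooden blade 8 (its x) x 50 (its y) x 70 mm hanging below a black collar 28 x 64 x 6 mm, with a handle 14 (x) x 26 (y) x 50 mm above the collar, which is orange; origin as the blue one's. A bystander in the rack.
- green_holder: Wooden blade 8 (its x) x 50 (its y) x 70 mm hanging below a black collar 28 x 64 x 6 mm, with a handle 14 (x) x 26 (y) x 50 mm above the collar, which is green; origin as the blue one's. A bystander in the rack.
- mug: White mug, 80 mm across, 95 mm tall, origin at the centre of its underside. A bystander.
- flower_magnet: Flat flower-shaped fridge magnet, 87 mm across, 6 mm thick, dark wood and blue, origin at the centre of its underside. A bystander.

How it is judged:
By the outcome, as a careful person would: the job done as asked, in the order asked, and still so for the second after the job is handed in, while the arm keeps its last pose, push and grip.
It also fails if it takes over 64 s, if anything falls off the work surface, if the arm or the gripper's body presses on something with over 40 N, if the wrist force passes 120 N, or if a joint passes its speed limit or range.

ROBOT

A 7-joint arm with a two-finger parallel gripper is mounted at the origin on the work surface. World frame = base frame: x ahead of the robot, y to its left, z up, the work surface at z = 0. Lengths are in mm, angles in rad, forces in N, time in s.
With the tool pointing down it reaches from about 400 to 875 mm from the base axis. Payload 4.4 kg.
Tool frame: the origin (TCP) lies between the finger pads, 19 mm behind the fingertips; this is the grasp point; z points along the fingers, y is the line along which they close (so a half turn about z gives the same grasp; the last joint's range is limited). The gripper opens to 85 mm and grips with 20 to 120 N. Pads are 22 mm wide; open, the fingers measure 114 mm over their backs; the gripper's body (76 mm by 85 mm) begins 54 mm behind the grasp point. The pads swing forward as they close: fully open they stand 13 mm farther back than shut.
Start: joints at [-1.278, 0.628, 0.038, 1.517, -0.027, 0.996, -0.02], TCP at [228.226, 608.63, 250.013] pointing down, gripper open.
Joint ranges: [-3.06, 3.06], [-0.37, 2.12], [-1.25, 1.32], [0.18, 2.47], [-1.1, 4.24], [0.23, 1.98], [-2.94, 2.94]. Speed limits (rad/s): [2.57, 2.57, 3.14, 3.14, 3.14, 3.14, 3.14].

INTERFACE

Orientations are given as [roll, pitch, yaw] about the fixed x, y, z axes, in that order (R = Rz(yaw) Ry(pitch) Rx(roll)).
In Python, from cell import monitor, cams, ctrl gives the robot as it stands.
- The arm moves only by the tool drive_tool, never from a script. Its argument "motion" is a list of rows, each an object with "fingers": the opening, from 0 (shut) to 1 (fully open); "linear": the shift along the tool's x, y, z in m, a list of three; "twist": the turn about the tool's z in rad. In form: [{"fingers": fingers, "linear": [x, y, z], "twist": twist}, ...]. A call has 1 to 5 rows; each row shifts and turns the commanded pose from where the row before left it, along the tool's axes as they then stand; what a row does not reach is not made up. A row lasts 1/12 s, in which the tool goes at most 41.7 mm and 7.16 degrees, less where a joint would pass 70% of its speed; a pose out of reach is approached as far as the arm can. A call with a gripper value outside its range is refused whole. The fingers move at their own pace and stop on an object; the grip force is fixed at half the most. Time passes only in rows, so rows that do not move let the fingers close. It gives the time, the measured TCP pose, the force, the opening and the grip force at its end, in the units of the state.
- monitor.read_state(): the state, without advancing time (a new reading comes with each control period).
- cams.get_image(name): name is "scene" or "top"; returns a dict with "color" (480x640x3 uint8, blue, green, red), "K" (3x3 intrinsics, pixels), "R" (3x3) and "t" (3): a world point X has camera coordinates R X + t. Camera axes: x right, y down, z forward; pixel columns grow to the right and rows downward; lengths in mm; the calibration is good to about 2 mm. A picture is of the moment at which its call begins. There is no depth.
- ctrl.finish_job(): hands the job in; it is judged then, once.
The state is a dict: "clock": time; "qpos": joint angles; "qd": joint speeds; "tau": joint torques, N m; "eef_pos": TCP position; "tool_rot": TCP orientation; "force": force on the tool from outside, world axes, zero at the start; "torque": the same for the moment, N m; "width": finger opening in mm; "gripper_force": force on a finger pad.
Only numpy, scipy, OpenCV 4.12 (cv2) and the standard library are available. Lean on these libraries where they do the work, as an engineer would, in place of code of your own. Each camera call takes 0.05 s, during which the arm holds its last target. There are 200 camera calls.

## Working session

There is one attempt and no reset: what is moved stays moved. The work goes in short steps, Python scripts to look and compute and a tool call to move; the robot and the scene stay as the last step left them, time stands still between calls to the robot, and variables do not carry over. Pictures are saved under pics/ and viewed, at most 10 in all, crops included, and the job is handed in when it is done.

Besides the shell and the picture viewer there is one more tool, called after "Call:" as a command line: name --argument value ..., lists and objects as JSON in quotes. drive_tool: Moves the arm, as the interface text tells. Its arguments: {"type":"object","properties":{"motion":{"type":"array"}},"required":["motion"]}

```bash
mkdir -p pics; ls
python3 - <<'E'
from cell import monitor,cams
import cv2,numpy as np
s=monitor.read_state();print(s)
for n in("scene","top"):
    d=cams.get_image(n);cv2.imwrite(f"pics/{n}0.png",d["color"]);np.savez(f"pics/{n}0.npz",**d)
    print(n,d["K"].tolist(),d["R"].tolist(),d["t"].tolist())
E
```

```text
pics
{'clock': 0.0, 'qpos': array([-1.27778188,  0.62935586,  0.03842272,  1.5183638 , -0.02699475,
        0.99626839, -0.02003476]), 'qd': array([-0.00037087,  0.00034776, -0.00154686,  0.0011347 ,  0.0005118 ,
       -0.0004558 , -0.00064074]), 'tau': array([ 1.04537536e-03, -5.63392889e+01,  1.22661140e+00, -1.93440843e+01,
        1.11022271e-02,  1.04086709e-02, -2.20144607e-06]), 'eef_pos': array([228.01691586, 608.07590987, 249.08372247]), 'tool_rot': array([-3.13971478e+00,  1.82169840e-05,  2.78276197e+00]), 'force': array([ 0.34926734,  0.0949457 , -0.68366862]), 'torque': array([ 0.02481322, -0.0014563 , -0.02395003]), 'gripper_force': 0.0, 'width': 85.55113186590582}
scene [[523.0065801858051, 0.0, 320.3752903444007], [0.0, 523.0065801858051, 234.6042941828798], [0.0, 0.0, 1.0]] [[0.6358189285138472, 0.7718378507122272, -0.0007888925358418821], [0.5647443099867716, -0.4659171447984796, -0.6811645018058401], [-0.5261161036131368, 0.43265176110904996, -0.7321299742041495]] [-400.26621969868023, -257.6456673795483, 1466.5010803019204]
top [[471.6692740665751, 0.0, 322.0067850361359], [0.0, 471.6692740665751, 234.06665626650377], [0.0, 0.0, 1.0]] [[-0.02067087737295671, -0.9996598167251145, -0.015904894018591516], [-0.9966251452737883, 0.02186696835914701, -0.0791211444733992], [0.07944202059761968, 0.014215713836825348, -0.9967381194895062]] [63.58695802305917, 616.7334447569345, 1070.810826779446]
```

View pics/scene0.png

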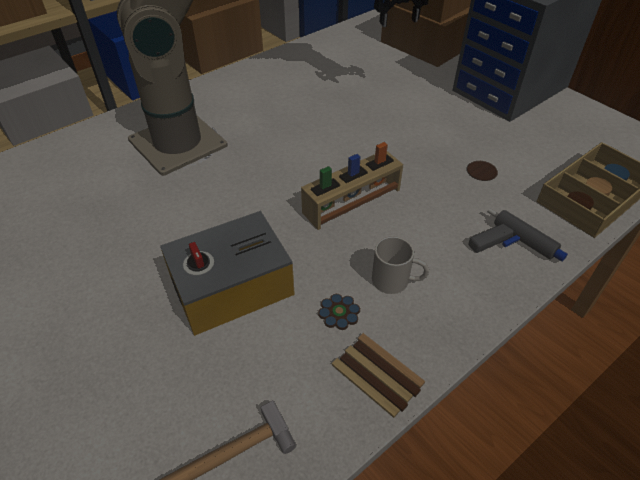

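View pics/top0.png

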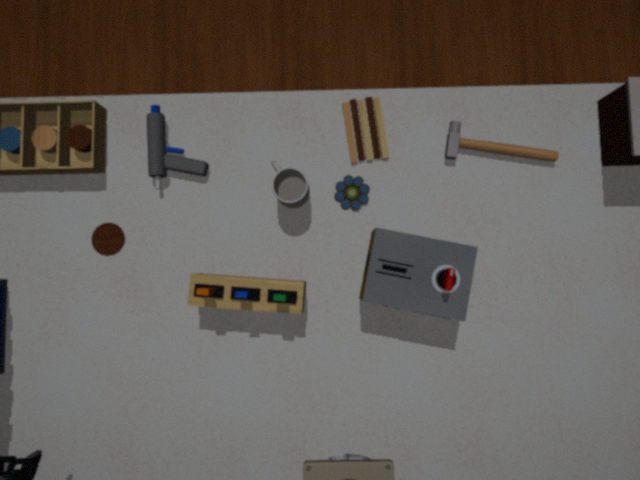

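The scene view shows the box (knob at 197,258, slot at 250,245) and the rack with green, blue and orange holders. In the top view the slot is at (395,268), the knob at (446,280) and the blue handle at (241,295), which is the middle slot.

```bash
cat > h.py <<'E'
import numpy as np,cv2
def load(n): return dict(np.load(f"pics/{n}.npz"))
def ray(d,uv):
    r=np.linalg.inv(d["K"])@np.array([uv[0],uv[1],1.]);return -d["R"].T@d["t"],d["R"].T@r
def plane(d,uv,z):
    c,r=ray(d,uv);return c+r*(z-c[2])/r[2]
def tri(d1,u1,d2,u2):
    c1,r1=ray(d1,u1);c2,r2=ray(d2,u2)
    s=np.linalg.lstsq(np.c_[r1,-r2],c2-c1,rcond=None)[0]
    a,b=c1+r1*s[0],c2+r2*s[1];return (a+b)/2,np.linalg.norm(a-b)
def proj(d,X):
    p=d["K"]@(d["R"]@np.asarray(X,float)+d["t"]);return p[:2]/p[2]
def blobs(mask,box,amin=15):
    x0,y0,x1,y1=box;m=np.zeros(mask.shape,np.uint8);m[y0:y1,x0:x1]=mask[y0:y1,x0:x1]
    n,l,s,c=cv2.connectedComponentsWithStats(m.astype(np.uint8))
    return [(l==i,s[i],c[i]) for i in range(1,n) if s[i][4]>=amin]
E
python3 - <<'E'
from h import *
t=load("top0");s=load("scene0")
a=cv2.resize(t["color"][220:330,350:490],None,fx=4,fy=4,interpolation=cv2.INTER_CUBIC)
b=cv2.resize(t["color"][260:325,180:320],None,fx=4,fy=4,interpolation=cv2.INTER_CUBIC)
cv2.imwrite("pics/c0.png",cv2.convertScaleAbs(cv2.vconcat([a[:330],b]),alpha=2))
for n,d,bx in(("top",t,(180,220,500,330)),("scene",s,(150,130,420,330))):
    hsv=cv2.cvtColor(d["color"],cv2.COLOR_BGR2HSV);H,S,V=cv2.split(hsv)
    for nm,lo,hi in(("red",0,6),("blue",105,125),("green",50,80),("orange",7,15)):
        for m,st,c in blobs((H>=lo)&(H<=hi)&(S>150)&(V>50),bx,20):print(n,nm,st,c.round(2))
t_=t["color"];print(t_[250,420],t_[268,395],t_[262,395],t_[275,395],t_[300,340],t_[308,420], s["color"][280,250])
E
```

```text
top red [444 269  11  21 103] [448.48 280.63]
top blue [234 290  14   9 106] [240.92 294.1 ]
top green [273 294  13   8  91] [279.2  297.16]
top orange [196 287  17  10 101] [203.28 291.06]
scene red [189 242  15  26 164] [196.36 254.58]
scene blue [350 155   9   5  29] [354.07 157.1 ]
scene orange [377 143  10  21 153] [381.54 152.39]
scene orange [374 179  10   7  22] [377.91 182.59]
[79 78 74] [17 19 18] [48 46 46] [40 36 35] [122 127 126] [82 76 74] [31 51 62]
```

View pics/c0.png

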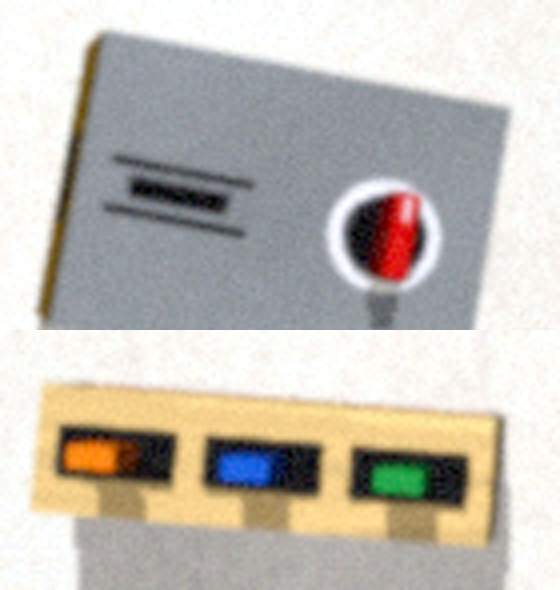

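The crop shows a clean lid outline, a dark slot between two stripes, the white ring around the knob, and three black collars on the rack. I'll measure each of these.

```bash
cat > m.py <<'E'
from h import *
t=load("top0");s=load("scene0")
def rect(d,pts,z):
    w=np.array([plane(d,p,z)[:2] for p in pts],np.float32);return cv2.minAreaRect(w),w
for n,d,bx,lo,hi in(("top",t,(355,222,485,325),58,100),("scene",s,(150,205,300,330),30,70)):
    g=d["color"].astype(int);sat=g.max(2)-g.min(2);v=g.mean(2)
    up=d["color"]
    m=(v<(102 if n=="top" else 75))&(sat<14)
    bl=max(blobs(m,bx,500),key=lambda b:b[1][4]);c=cv2.findContours(bl[0].astype(np.uint8),cv2.RETR_EXTERNAL,cv2.CHAIN_APPROX_NONE)[0]
    c=max(c,key=len);h=cv2.convexHull(c)[:,0]
    r,w=rect(d,h,110);print(n,"lid",bl[1],r)
    # dark things on lid: slot & stripes
    vl=np.median(v[bl[0]]);print("lid level",vl)
    x0,y0,x1,y1=(372,252,420,288) if n=="top" else (225,228,275,260)
    k=np.clip((vl-v)/vl,0,1);k[k<.15]=0
    yy,xx=np.mgrid[y0:y1,x0:x1];W=k[y0:y1,x0:x1]
    P=np.array([plane(d,(a,b),110)[:2] for a,b in zip(xx.ravel(),yy.ravel())]);W=W.ravel()
    mu=(P*W[:,None]).sum(0)/W.sum();C=((P-mu)*W[:,None]).T@(P-mu)/W.sum();e,V=np.linalg.eigh(C)
    print("slot+stripes",mu,np.sqrt(e),"yaw(long axis)",np.degrees(np.arctan2(V[1,1],V[0,1])))
    if n=="top":
        R=(v>130)&(sat<30)
        bl=[b for b in blobs(R,(428,262,466,297),50)]
        for b in bl:
            c=np.argwhere(b[0])[:,::-1]; hh=cv2.convexHull(c.astype(np.int32))[:,0]
            w=np.array([plane(d,p,110)[:2] for p in hh],np.float32);print("ring",b[1],cv2.minEnclosingCircle(w),cv2.fitEllipse(w))
        # collars
        for b in blobs((v<28)|((sat>60)&(v<100)&((g[...,0]>g[...,2]+20)|(g[...,1]>g[...,2]+20)|(g[...,2]>120)&(g[...,0]<25))),(190,280,303,307),40):
            r,w=rect(d,cv2.convexHull(np.argwhere(b[0])[:,::-1].astype(np.int32))[:,0],91);print("collar",b[1],r)
        # rack top
        bl=max(blobs((sat>30)|(v<30),(180,265,315,320),100),key=lambda b:b[1][4])
        print("rack",bl[1],rect(d,cv2.convexHull(np.argwhere(bl[0])[:,::-1].astype(np.int32))[:,0],85)[0])
E
python3 m.py
python3 - <<'E'
from h import *
t=load("top0")
print("blue handle@141",plane(t,(240.92,294.1),141)); print("red@147",plane(t,(448.5,280.6),147),"reach ok")
E
```

```text
top lid [ 360  228  118   97 8860] ((500.3501892089844, -147.20213317871094), (229.47976684570312, 207.36279296875), 78.1141128540039)
lid level 77.0
slot+stripes [ 534.42688043 -102.83512538] [ 9.03287465 18.23110104] yaw(long axis) 77.94062580709779
collar [196 285  27  13 173] ((494.61688232421875, 297.6633605957031), (58.13006591796875, 23.609167098999023), 84.49015808105469)
collar [197 289  11   5  44] ((494.4539489746094, 312.4580078125), (21.833478927612305, 8.627862930297852), 88.85647583007812)
collar [232 288  28  12 264] ((487.1533203125, 218.376953125), (59.599708557128906, 22.981428146362305), 84.8276596069336)
collar [268 291  28  12 237] ((479.543701171875, 139.36752319335938), (58.338897705078125, 23.163061141967773), 85.33238220214844)
rack [ 188  274  117   40 3442] ((487.850830078125, 218.50534057617188), (251.0211639404297, 71.3454360961914), 84.3735122680664)
scene lid [ 153  211  140  119 7227] ((549.5078735351562, -176.31613159179688), (242.4168243408203, 219.13800048828125), 77.82209014892578)
lid level 63.0
slot+stripes [ 535.01986855 -105.77165072] [11.20076303 20.42432099] yaw(long axis) 77.5072881534064
blue handle@141 [488.26645221 218.45506241 141.        ]
red@147 [ 507.41037887 -207.20858291  147.        ] reach ok
```

Run:
```python
from h import *
for n,bx,th in(("top",(428,262,466,297),100),("scene",(175,240,220,282),95)):
    d=load(n+"0");g=d["color"].astype(int);v=g.min(2)
    for b in blobs(v>th,bx,15):
        hh=cv2.convexHull(np.argwhere(b[0])[:,::-1].astype(np.int32))[:,0]
        w=np.array([plane(d,p,110)[:2] for p in hh],np.float32);print(n,b[1],cv2.minEnclosingCircle(w))
    m=(g[...,2]>100)&(g[...,0]<60)
    for b in blobs(m,bx,15):
        print("red",b[1]); 
        if n=="top":print(cv2.minAreaRect(np.array([plane(d,p,147)[:2] for p in np.argwhere(b[0])[:,::-1]],np.float32)))
    # slot interior only: darkest
    x0=(372,252,420,288) if n=="top" else (225,228,275,260)
    print([(b[1],plane(d,b[2],110).round(1)) for b in blobs(g.mean(2)<(30 if n=="top" else 26),x0,10)])
```

```text
top [432 265  20  27 135] ((512.2393188476562, -207.20407104492188), 29.58222198486328)
top [450 270  10  22  67] ((506.5679931640625, -225.94390869140625), 23.143842697143555)
red [447 269   7  20  73]
((511.1495056152344, -210.18788146972656), (9.534446716308594, 39.19985580444336), 78.85485076904297)
[(array([383, 265,  23,   8,  84], dtype=int32), array([ 534.6, -102.1,  110. ]))]
scene [183 252  31  23 161] ((510.3083190917969, -212.3992156982422), 29.391555786132812)
[]
```

Knob axis is at about (511,-210), and the bar agrees with the box yaw of -12°. The slot is at (534.5,-102.5) and the rack centre (blue holder) at (488,218.4), yaw about -5.4°. Every size matches what was given, so I'm moving to above the knob.

Call:
drive_tool --motion '[{"fingers":1,"linear":[0,0,0],"twist":-0.075},{"fingers":1,"linear":[0,0,0],"twist":-0.074},{"fingers":1,"linear":[-0.0252,-0.0294,0],"twist":0},{"fingers":1,"linear":[-0.0252,-0.0294,0],"twist":0},{"fingers":1,"linear":[-0.0252,-0.0294,0],"twist":0}]'

```text
clock: 0.52
eef_pos: [283.8, 505.3, 249.3]
tool_rot: [-3.14, -0.0, 2.934]
force: [0.5, 0.5, -0.1]
width: 85.4
gripper_force: 0.0
```

Call:
drive_tool --motion '[{"fingers":1,"linear":[-0.0252,-0.0294,0],"twist":0},{"fingers":1,"linear":[-0.0252,-0.0294,0],"twist":0},{"fingers":1,"linear":[-0.0252,-0.0294,0],"twist":0},{"fingers":1,"linear":[-0.0252,-0.0294,0],"twist":0},{"fingers":1,"linear":[-0.0252,-0.0294,0],"twist":0}]'

```text
clock: 0.93
eef_pos: [376.8, 334.7, 249.8]
tool_rot: [-3.141, -0.0, 2.932]
force: [1.2, -0.5, 0.9]
width: 85.2
gripper_force: 0.0
```

Call:
drive_tool --motion '[{"fingers":1,"linear":[-0.0252,-0.0294,0],"twist":0},{"fingers":1,"linear":[-0.0252,-0.0294,0],"twist":0},{"fingers":1,"linear":[-0.0252,-0.0294,0],"twist":0},{"fingers":1,"linear":[-0.0252,-0.0294,0],"twist":0},{"fingers":1,"linear":[0,0,0],"twist":0}]'

```text
clock: 1.35
eef_pos: [454.3, 191.7, 249.9]
tool_rot: [-3.137, 0.003, 2.919]
force: [0.6, -0.2, 0.2]
width: 85.3
gripper_force: 0.0
```

Call:
drive_tool --motion '[{"fingers":1,"linear":[-0.0139,-0.0381,0],"twist":0},{"fingers":1,"linear":[-0.0139,-0.0381,0],"twist":0},{"fingers":1,"linear":[-0.0139,-0.0381,0],"twist":0},{"fingers":1,"linear":[-0.0139,-0.0381,0],"twist":0},{"fingers":1,"linear":[-0.0139,-0.0381,0],"twist":0}]'

```text
clock: 1.77
eef_pos: [478.5, -1.8, 249.9]
tool_rot: [-3.142, -0.0, 2.932]
force: [1.3, -0.2, -0.5]
width: 85.7
gripper_force: 0.0
```

Call:
drive_tool --motion '[{"fingers":1,"linear":[-0.0139,-0.0381,0],"twist":0},{"fingers":1,"linear":[-0.0139,-0.0381,0],"twist":0},{"fingers":1,"linear":[-0.0139,-0.0381,0],"twist":0},{"fingers":1,"linear":[-0.0139,-0.0381,0],"twist":0},{"fingers":1,"linear":[-0.0139,-0.0381,0],"twist":0}]'

```text
clock: 2.18
eef_pos: [506.9, -202.7, 249.8]
tool_rot: [3.141, -0.001, 2.932]
force: [0.4, 1.3, -0.4]
width: 85.3
gripper_force: 0.0
```

Call:
drive_tool --motion '[{"fingers":1,"linear":[0,0,0.03],"twist":0},{"fingers":1,"linear":[0,0,0],"twist":0},{"fingers":1,"linear":[0,0,0],"twist":0}]'

```text
clock: 2.43
eef_pos: [505.9, -200.4, 218.7]
tool_rot: [3.141, -0.004, 2.931]
force: [0.6, 0.5, 0.2]
width: 85.5
gripper_force: 0.0
```

Call:
drive_tool --motion '[{"fingers":1,"linear":[-0.007,-0.0085,0.01],"twist":0},{"fingers":1,"linear":[0,0,0.03],"twist":0},{"fingers":1,"linear":[0,0,0.025],"twist":0},{"fingers":1,"linear":[0,0,0.015],"twist":0},{"fingers":1,"linear":[0,0,0],"twist":0}]'

```text
clock: 2.85
eef_pos: [511.3, -209.3, 137.5]
tool_rot: [3.141, -0.004, 2.934]
force: [-0.0, 1.0, 0.1]
width: 85.4
gripper_force: 0.0
```

Call:
drive_tool --motion '[{"fingers":1,"linear":[0,0,0],"twist":0}]'

```text
clock: 2.93
eef_pos: [512.8, -210.2, 140.0]
tool_rot: [3.141, -0.0, 2.933]
force: [0.6, 0.3, 1.0]
width: 85.4
gripper_force: 0.0
```

Call:
drive_tool --motion '[{"fingers":0,"linear":[0,0,0],"twist":0},{"fingers":0,"linear":[0,0,0],"twist":0},{"fingers":0,"linear":[0,0,0],"twist":0},{"fingers":0,"linear":[0,0,0],"twist":0},{"fingers":0,"linear":[0,0,0],"twist":0}]'

```text
clock: 3.35
eef_pos: [512.5, -210.9, 140.7]
tool_rot: [-3.141, 0.001, 2.932]
force: [0.2, 0.5, 0.4]
width: 25.8
gripper_force: 0.0
```

Call:
drive_tool --motion '[{"fingers":0,"linear":[0,0,0],"twist":0},{"fingers":0,"linear":[0,0,0],"twist":0},{"fingers":0,"linear":[0,0,0],"twist":0},{"fingers":0,"linear":[0,0,0],"twist":0},{"fingers":0,"linear":[0,0,0],"twist":0}]'

```text
clock: 3.77
eef_pos: [512.1, -212.4, 140.7]
tool_rot: [-3.14, 0.001, 2.93]
force: [-1.7, -3.8, 5.7]
width: 13.1
gripper_force: 59.8
```

Call:
drive_tool --motion '[{"fingers":0,"linear":[0,0,0],"twist":0.1},{"fingers":0,"linear":[0,0,0],"twist":0.1},{"fingers":0,"linear":[0,0,0],"twist":0.1},{"fingers":0,"linear":[0,0,0],"twist":0.1},{"fingers":0,"linear":[0,0,0],"twist":0.1}]'

```text
clock: 4.18
eef_pos: [512.1, -212.6, 140.8]
tool_rot: [-3.141, 0.002, 2.426]
force: [-2.5, -3.7, 5.7]
width: 13.2
gripper_force: 59.8
```

Call:
drive_tool --motion '[{"fingers":0,"linear":[0,0,0],"twist":0.1},{"fingers":0,"linear":[0,0,0],"twist":0.1},{"fingers":0,"linear":[0,0,0],"twist":0.1},{"fingers":0,"linear":[0,0,0],"twist":0.1},{"fingers":0,"linear":[0,0,0],"twist":0.1}]'

```text
clock: 4.6
eef_pos: [512.1, -212.6, 140.7]
tool_rot: [3.142, 0.003, 1.926]
force: [-2.5, -3.3, 4.6]
width: 13.3
gripper_force: 59.8
```

Call:
drive_tool --motion '[{"fingers":0,"linear":[0,0,0],"twist":0.08},{"fingers":0,"linear":[0,0,0],"twist":0.07},{"fingers":0,"linear":[0,0,0],"twist":0.04},{"fingers":0,"linear":[0,0,0],"twist":0.03},{"fingers":0,"linear":[0,0,0],"twist":0}]'

```text
clock: 5.02
eef_pos: [512.0, -212.6, 140.8]
tool_rot: [3.141, 0.003, 1.711]
force: [-3.0, -4.0, 6.8]
width: 13.0
gripper_force: 60.1
```

```bash
python3 -c "
from cell import monitor
s=monitor.read_state()
for k in('clock','eef_pos','tool_rot','force','torque','qpos'):print(k,s[k])"
```

```text
clock 5.0167
eef_pos [ 512.01723853 -212.64704174  140.75459784]
tool_rot [3.14145632e+00 3.03875415e-03 1.71143729e+00]
force [-2.99644748 -4.00369247  6.82428881]
torque [-0.79626535  0.51010107  0.49661764]
qpos [ 0.08139496  0.67700645  0.40528062  1.89793797 -0.41698289  0.64828207
  0.88375308]
```

Call:
drive_tool --motion '[{"fingers":0,"linear":[0,0,0],"twist":0.03},{"fingers":0,"linear":[0,0,0],"twist":0.03},{"fingers":0,"linear":[0,0,0],"twist":0}]'

```text
clock: 5.27
eef_pos: [512.0, -212.7, 140.8]
tool_rot: [-3.141, 0.004, 1.656]
force: [-2.6, -3.7, 5.5]
width: 12.9
gripper_force: 70.9
```

```bash
python3 -c "
from cell import monitor
s=monitor.read_state()
for k in('eef_pos','tool_rot','force','torque'):print(k,s[k])"
```

```text
eef_pos [ 512.02615225 -212.6827955   140.7824351 ]
tool_rot [-3.14133364  0.0037157   1.6561982 ]
force [-2.55585119 -3.72716757  5.48119536]
torque [-0.95257351  0.57127127  1.61795838]
```

The torque rises sharply (0.5 to 1.6 N m), so the knob is at its stop. Next I release it and let it spring back.

Call:
drive_tool --motion '[{"fingers":1,"linear":[0,0,0],"twist":0},{"fingers":1,"linear":[0,0,0],"twist":0},{"fingers":1,"linear":[0,0,0],"twist":0},{"fingers":1,"linear":[0,0,0],"twist":0},{"fingers":1,"linear":[0,0,0],"twist":0}]'

```text
clock: 5.68
eef_pos: [512.2, -210.4, 139.8]
tool_rot: [-3.141, -0.001, 1.652]
force: [0.1, 0.1, 0.2]
width: 72.6
gripper_force: 0.0
```

Call:
drive_tool --motion '[{"fingers":1,"linear":[0,0,0],"twist":0},{"fingers":1,"linear":[0,0,0],"twist":0},{"fingers":1,"linear":[0,0,0],"twist":0},{"fingers":1,"linear":[0,0,0],"twist":0},{"fingers":1,"linear":[0,0,0],"twist":0}]'

```text
clock: 6.1
eef_pos: [512.2, -210.7, 140.0]
tool_rot: [3.142, -0.0, 1.652]
force: [-0.3, 0.3, 0.1]
width: 85.4
gripper_force: 0.0
```

Call:
drive_tool --motion '[{"fingers":1,"linear":[0,0,-0.02],"twist":0},{"fingers":1,"linear":[0,0,-0.03],"twist":0},{"fingers":1,"linear":[0,0,-0.03],"twist":0},{"fingers":1,"linear":[0,0,-0.03],"twist":0},{"fingers":1,"linear":[0,0,0],"twist":0}]'

```text
clock: 6.52
eef_pos: [514.9, -212.8, 255.5]
tool_rot: [3.132, 0.004, 1.651]
force: [0.1, -0.2, 0.9]
width: 85.3
gripper_force: 0.0
```

Run:
```python
from h import *
from cell import monitor
s=monitor.read_state();x,y,_=s["eef_pos"];w=s["tool_rot"][2];print(s["eef_pos"],w)
for W in (np.radians(84.6),):
    tw=w-W;dx,dy=488.1-x,218.4-y
    print("twist",tw,"then x,y",dx*np.cos(W)+dy*np.sin(W),dx*np.sin(W)-dy*np.cos(W))
```

```text
[ 514.9417377  -212.78132321  255.45231933] 1.6513738404168175
twist 0.17482529322961482 then x,y 426.74169457688765 -67.30036017889145
```

Call:
drive_tool --motion '[{"fingers":1,"linear":[0,0,0],"twist":0.0875},{"fingers":1,"linear":[0,0,0],"twist":0.0875},{"fingers":1,"linear":[0.0386,-0.0058,0],"twist":0},{"fingers":1,"linear":[0.0386,-0.0058,0],"twist":0},{"fingers":1,"linear":[0.0386,-0.0058,0],"twist":0}]'

```text
clock: 6.93
eef_pos: [505.2, -93.0, 249.6]
tool_rot: [-3.141, 0.0, 1.474]
force: [0.9, 1.0, -0.3]
width: 85.8
gripper_force: 0.0
```

Call:
drive_tool --motion '[{"fingers":1,"linear":[0.0386,-0.0058,0],"twist":0},{"fingers":1,"linear":[0.0386,-0.0058,0],"twist":0},{"fingers":1,"linear":[0.0386,-0.0058,0],"twist":0},{"fingers":1,"linear":[0.0386,-0.0058,0],"twist":0},{"fingers":1,"linear":[0.0386,-0.0058,0],"twist":0}]'

```text
clock: 7.35
eef_pos: [494.4, 102.9, 249.8]
tool_rot: [-3.141, -0.0, 1.477]
force: [0.2, 0.7, -0.8]
width: 85.6
gripper_force: 0.0
```

Call:
drive_tool --motion '[{"fingers":1,"linear":[0.0386,-0.0058,0],"twist":0},{"fingers":1,"linear":[0.0386,-0.0058,0],"twist":0},{"fingers":1,"linear":[0.0386,-0.0058,0],"twist":0},{"fingers":1,"linear":[0,0,0],"twist":0},{"fingers":1,"linear":[0,0,0],"twist":0}]'

```text
clock: 7.77
eef_pos: [487.6, 220.8, 249.2]
tool_rot: [-3.141, -0.0, 1.483]
force: [-0.6, -1.2, -0.1]
width: 85.4
gripper_force: 0.0
```

Call:
drive_tool --motion '[{"fingers":1,"linear":[0,0,0],"twist":0},{"fingers":1,"linear":[0,0,0],"twist":0},{"fingers":1,"linear":[0,0,0],"twist":0}]'

```text
clock: 8.02
eef_pos: [488.9, 216.1, 250.1]
tool_rot: [3.141, 0.0, 1.474]
force: [-0.3, -0.1, -0.5]
width: 85.2
gripper_force: 0.0
```

Run:
```python
from cell import cams,monitor
import cv2,numpy as np
for n in("scene","top"):
    d=cams.get_image(n);np.savez(f"pics/{n}1.npz",**d)
    if n=="scene": a=d["color"]
    else:
        print(monitor.read_state()["eef_pos"])
        cv2.imwrite("pics/m1.png",cv2.convertScaleAbs(cv2.vconcat([cv2.resize(a[120:330,140:420],(800,600))[:, :],])[:],alpha=1.6))
        from h import *
        g=d["color"].astype(int)
        for b in blobs((g[...,2]>100)&(g[...,0]<60),(428,262,466,297),15):print(cv2.minAreaRect(np.array([plane(d,p,147)[:2] for p in np.argwhere(b[0])[:,::-1]],np.float32)))
```

```text
[488.84847096 216.53970589 250.16843003]
((510.4407958984375, -210.08331298828125), (10.29918384552002, 41.01231384277344), 73.60877990722656)
```

View pics/m1.png

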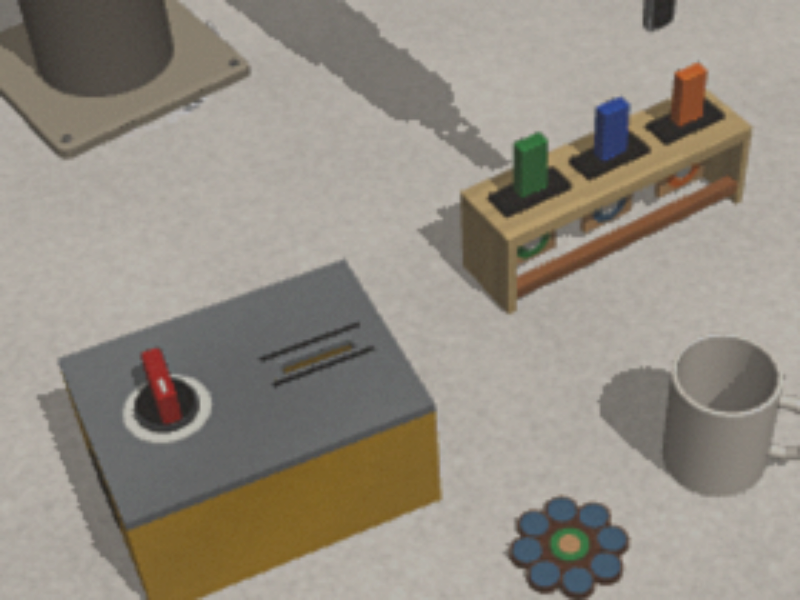

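The knob bar is back at rest and all the holders are in place. Descending on the blue handle, TCP to about z=120.

Call:
drive_tool --motion '[{"fingers":1,"linear":[0.0018,-0.0009,0.03],"twist":0},{"fingers":1,"linear":[0,0,0.035],"twist":0},{"fingers":1,"linear":[0,0,0.035],"twist":0},{"fingers":1,"linear":[0,0,0.02],"twist":0},{"fingers":1,"linear":[0,0,0.01],"twist":0}]'

```text
clock: 8.53
eef_pos: [486.3, 218.5, 117.4]
tool_rot: [-3.138, 0.002, 1.475]
force: [0.4, -0.0, -0.3]
width: 85.6
gripper_force: 0.0
```

Call:
drive_tool --motion '[{"fingers":1,"linear":[0,0,0],"twist":0},{"fingers":1,"linear":[0,0,0],"twist":0},{"fingers":0.35,"linear":[0,0,0],"twist":0},{"fingers":0.35,"linear":[0,0,0],"twist":0},{"fingers":0.35,"linear":[0,0,0],"twist":0}]'

```text
clock: 8.95
eef_pos: [488.6, 220.2, 121.3]
tool_rot: [3.139, -0.002, 1.477]
force: [0.3, -0.5, -0.1]
width: 51.6
gripper_force: 0.0
```

Call:
drive_tool --motion '[{"fingers":0,"linear":[0,0,0],"twist":0},{"fingers":0,"linear":[0,0,0],"twist":0},{"fingers":0,"linear":[0,0,0],"twist":0},{"fingers":0,"linear":[0,0,0],"twist":0},{"fingers":0,"linear":[0,0,0],"twist":0}]'

```text
clock: 9.37
eef_pos: [488.0, 220.0, 120.4]
tool_rot: [3.141, -0.001, 1.477]
force: [-1.6, 0.5, 4.9]
width: 13.3
gripper_force: 58.8
```

Call:
drive_tool --motion '[{"fingers":0,"linear":[0,0,0],"twist":0},{"fingers":0,"linear":[0,0,0],"twist":0},{"fingers":0,"linear":[0,0,0],"twist":0}]'

```text
clock: 9.62
eef_pos: [488.0, 220.0, 120.4]
tool_rot: [3.141, -0.001, 1.477]
force: [-0.8, -0.5, 5.3]
width: 13.5
gripper_force: 58.9
```

Call:
drive_tool --motion '[{"fingers":0,"linear":[0,0,-0.01],"twist":0},{"fingers":0,"linear":[0,0,-0.025],"twist":0},{"fingers":0,"linear":[0,0,-0.03],"twist":0},{"fingers":0,"linear":[0,0,-0.03],"twist":0},{"fingers":0,"linear":[0,0,-0.025],"twist":0}]'

```text
clock: 10.03
eef_pos: [487.9, 219.4, 242.1]
tool_rot: [3.141, 0.0, 1.476]
force: [0.5, -0.3, -0.8]
width: 13.3
gripper_force: 58.6
```

Call:
drive_tool --motion '[{"fingers":0,"linear":[0,0,-0.015],"twist":0},{"fingers":0,"linear":[0,0,0],"twist":0},{"fingers":0,"linear":[0,0,0],"twist":0}]'

```text
clock: 10.28
eef_pos: [487.8, 219.9, 255.5]
tool_rot: [3.141, -0.001, 1.477]
force: [-0.5, 0.0, -0.3]
width: 13.7
gripper_force: 58.7
```

```bash
cat > go.py <<'E'
import sys,numpy as np
from cell import monitor
X,Y,deg=map(float,sys.argv[1:4]);s=monitor.read_state();x,y,z=s["eef_pos"];w=s["tool_rot"][2];W=np.radians(deg)
dx,dy=X-x,Y-y
print(s["clock"],s["eef_pos"].round(2),w,s["force"],s["width"],"\ntwist",w-W,"then x,y",dx*np.cos(W)+dy*np.sin(W),dx*np.sin(W)-dy*np.cos(W))
E
python3 go.py 534.7 -100.9 78
```

```text
10.2833 [487.77 219.93 255.54] 1.477020938621453 [-0.51624542  0.02299007 -0.32233343] 13.665595705625881 
twist 0.11566412206587606 then x,y -304.06118079379974 112.60530445687068
```

Call:
drive_tool --motion '[{"fingers":0,"linear":[0,0,0],"twist":0.058},{"fingers":0,"linear":[0,0,0],"twist":0.058},{"fingers":0,"linear":[-0.0253,0.0094,0],"twist":0},{"fingers":0,"linear":[-0.0253,0.0094,0],"twist":0},{"fingers":0,"linear":[-0.0253,0.0094,0],"twist":0}]'

```text
clock: 10.7
eef_pos: [498.3, 139.0, 253.2]
tool_rot: [-3.139, 0.002, 1.362]
force: [0.1, -1.0, -1.4]
width: 13.4
gripper_force: 58.6
```

Call:
drive_tool --motion '[{"fingers":0,"linear":[-0.0253,0.0094,0],"twist":0},{"fingers":0,"linear":[-0.0253,0.0094,0],"twist":0},{"fingers":0,"linear":[-0.0253,0.0094,0],"twist":0},{"fingers":0,"linear":[-0.0253,0.0094,0],"twist":0},{"fingers":0,"linear":[-0.0253,0.0094,0],"twist":0}]'

```text
clock: 11.12
eef_pos: [518.0, 5.0, 253.3]
tool_rot: [-3.138, 0.001, 1.361]
force: [0.6, 0.9, -0.9]
width: 13.2
gripper_force: 58.6
```

Call:
drive_tool --motion '[{"fingers":0,"linear":[-0.0253,0.0094,0],"twist":0},{"fingers":0,"linear":[-0.0253,0.0094,0],"twist":0},{"fingers":0,"linear":[-0.0253,0.0094,0],"twist":0},{"fingers":0,"linear":[-0.0253,0.0094,0],"twist":0},{"fingers":0,"linear":[0,0,0.01],"twist":0}]'

```text
clock: 11.53
eef_pos: [535.1, -107.9, 245.3]
tool_rot: [3.138, 0.005, 1.353]
force: [0.7, -1.2, -1.0]
width: 13.0
gripper_force: 58.6
```

Call:
drive_tool --motion '[{"fingers":0,"linear":[0,0,0.012],"twist":0},{"fingers":0,"linear":[0,0,0],"twist":0},{"fingers":0,"linear":[0,0,0],"twist":0},{"fingers":0,"linear":[0,0,0],"twist":0}]'

```text
clock: 11.87
eef_pos: [534.5, -100.2, 232.5]
tool_rot: [-3.14, 0.0, 1.361]
force: [-0.2, 0.3, -0.9]
width: 13.1
gripper_force: 58.6
```

```bash
python3 go.py 534.7 -100.9 78
python3 - <<'E'
from cell import cams
import cv2,numpy as np
v=[]
for n,b in(("scene",(200,150,330,290)),("top",(340,220,470,330))):
    d=cams.get_image(n);np.savez(f"pics/{n}2.npz",**d)
    c=d["color"][b[1]:b[3],b[0]:b[2]];v.append(cv2.resize(c,(400,int(400*c.shape[0]/c.shape[1])),interpolation=cv2.INTER_CUBIC))
h=max(i.shape[0] for i in v)
cv2.imwrite("pics/m2.png",cv2.convertScaleAbs(cv2.hconcat([cv2.copyMakeBorder(i,0,h-i.shape[0],0,0,0) for i in v]),alpha=2))
E
```

```text
11.8667 [ 534.53 -100.22  232.53] 1.3612582411351422 [-0.23139077  0.31772113 -0.90148863] 13.127646210529614 
twist -9.857542043478773e-05 then x,y -0.6252809104468567 0.3052868345576137
```

View pics/m2.png

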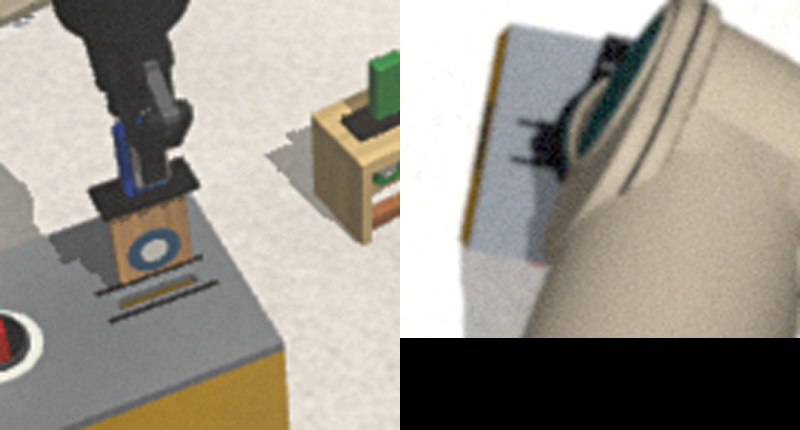

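The scene view shows the blade upright just above the slot; the top view is blocked by the arm. I'll measure the blade's bottom edge against the slot in the scene view, so the camera bias cancels.

```bash
cat > e.py <<'E'
from h import *
A=np.radians(-12);ex=np.array([np.cos(A),np.sin(A)]);ey=np.array([-np.sin(A),np.cos(A)]);O=np.array([534.5,-102.5])
def uv(d,px,z): 
    p=plane(d,px,z)[:2]-O;return np.array([p@ex,p@ey])
def prof(n,bx):
    d=load(n);g=d["color"].astype(float).mean(2)
    yy,xx=np.mgrid[bx[1]:bx[3],bx[0]:bx[2]];P=np.array([uv(d,(a,b),110) for a,b in zip(xx.ravel(),yy.ravel())]);G=g[bx[1]:bx[3],bx[0]:bx[2]].ravel()
    print(n,"u-prof",[(i,int(G[(abs(P[:,0]-i)<.75)&(abs(P[:,1]+1.5)<18)].mean())) for i in range(-20,21)])
    bg=np.median(G);w=np.clip(bg-G,0,None);w[w<bg*.15]=0
    for s in(-1,1):
        m=(abs(P[:,0]-s*13.5)<6)&(abs(P[:,1])<45);print(" stripe u,v",np.average(P[m],axis=0,weights=w[m]).round(2), "v-prof",[(i,int(G[m&(abs(P[:,1]-i)<1.5)&(w>0)].size)) for i in range(-42,43,3)])
    for s in(-1,1):
        for v0 in(-15,12):
            m=(abs(P[:,0]-s*13.5)<6)&(abs(P[:,1]-v0)<12);print("  tilt",v0,np.average(P[m],axis=0,weights=w[m]).round(2))
if __name__=="__main__":
    prof("top0",(365,245,425,295));prof("scene0",(220,222,282,264))
    d=load("scene2");g=d["color"].astype(float);wood=g[...,2]-g[...,0]
    Z=127.1
    E_=[]
    for x in range(236,266):
        col=wood[200:250,x];i=np.arange(50);m=col>22
        print(x,[int(c) for c in col[25:50]]) if x%6==0 else 0
E
python3 e.py
```

```text
top0 u-prof [(-20, 76), (-19, 74), (-18, 72), (-17, 68), (-16, 59), (-15, 51), (-14, 42), (-13, 37), (-12, 44), (-11, 54), (-10, 60), (-9, 67), (-8, 67), (-7, 62), (-6, 55), (-5, 45), (-4, 31), (-3, 22), (-2, 13), (-1, 8), (0, 8), (1, 10), (2, 11), (3, 19), (4, 31), (5, 40), (6, 52), (7, 59), (8, 63), (9, 64), (10, 58), (11, 51), (12, 43), (13, 40), (14, 46), (15, 56), (16, 63), (17, 71), (18, 73), (19, 74), (20, 75)]
 stripe u,v [-13.07  -0.69] v-prof [(-42, 0), (-39, 1), (-36, 4), (-33, 6), (-30, 3), (-27, 5), (-24, 5), (-21, 4), (-18, 5), (-15, 3), (-12, 5), (-9, 5), (-6, 4), (-3, 5), (0, 5), (3, 5), (6, 4), (9, 5), (12, 5), (15, 4), (18, 5), (21, 4), (24, 3), (27, 6), (30, 3), (33, 5), (36, 4), (39, 0), (42, 0)]
 stripe u,v [12.61 -0.8 ] v-prof [(-42, 0), (-39, 2), (-36, 4), (-33, 5), (-30, 4), (-27, 5), (-24, 6), (-21, 3), (-18, 5), (-15, 4), (-12, 5), (-9, 6), (-6, 5), (-3, 6), (0, 6), (3, 4), (6, 5), (9, 4), (12, 5), (15, 4), (18, 4), (21, 6), (24, 4), (27, 5), (30, 4), (33, 3), (36, 5), (39, 0), (42, 0)]
  tilt -15 [-13.12 -15.18]
  tilt 12 [-12.93  12.05]
  tilt -15 [ 12.42 
[... 975 characters left out ...]
15, 3), (18, 3), (21, 4), (24, 3), (27, 3), (30, 3), (33, 4), (36, 2), (39, 0), (42, 0)]
  tilt -15 [-13.04 -14.42]
  tilt 12 [-12.88  12.1 ]
  tilt -15 [ 12.83 -15.01]
  tilt 12 [13.07 11.57]
240 [34, 33, 33, 35, 35, 36, 36, 36, 34, 35, 40, 38, 38, 39, 38, 41, 41, 22, 1, -2, -2, -3, 0, 20, 35]
246 [31, 0, -18, -18, -15, -8, 1, 7, -2, -11, -17, -20, -18, 23, 36, 14, -2, -2, -2, -2, -2, 20, 35, 16, 1]
252 [-19, -19, -14, 5, 7, 6, 7, 6, -5, -13, -20, -10, 30, 11, -2, -2, -2, -1, 2, 26, 29, 0, -1, 3, 0]
258 [34, 32, 13, 3, 2, 2, 20, 32, 34, 33, 20, 1, -2, -1, -2, -1, 2, 32, 29, 0, 0, 0, -3, -1, 0]
264 [-1, -1, -1, -1, -2, -1, -2, -2, 1, -1, -1, -1, 0, -1, -1, 0, -1, -1, 2, 3, 0, -3, -2, -1, -1]
```

```bash
cat > f.py <<'E'
from e import *
import sys
n,Z=sys.argv[1],float(sys.argv[2]);d=load(n);g=d["color"].astype(float);w=g[...,2]-g[...,0]
# wood blob (joined with slot interior excluded): largest component above the lid
bot=[];
for x in range(234,268):
    c=w[190:260,x];k=np.where((c[:-1]>18)&(c[1:]<=18))[0]
    # first falling edge followed by >=3 lid pixels, having a lid (~0) run
    k=[i for i in k if (abs(c[i+2:i+5])<8).all() and c[i-1:i+1].max()>25]
    if k: i=k[0];bot.append((x,190+i+(c[i]-18)/(c[i]-c[i+1])))
bot=np.array(bot);P=np.array([uv(d,p,Z) for p in bot])
m=(abs(P[:,0]-np.median(P[:,0]))<3)&(abs(P[:,1]+3)<30)
f=np.polyfit(P[m,1],P[m,0],1);print("bottom edge: u at v=-3:",np.polyval(f,-3).round(2),"slope deg",np.degrees(f[0]).round(2),"n",m.sum(),"v range",P[m,1].min().round(1),P[m,1].max().round(1))
# blade side edges a few px above the bottom: along rows parallel to the bottom edge
fl=np.polyfit(bot[m,0],bot[m,1],1);xs=np.arange(228,276,.25)
for off in(2,3,4):
    prof=cv2.remap(w.astype(np.float32),xs.astype(np.float32)[None],(np.polyval(fl,xs)-off).astype(np.float32)[None],cv2.INTER_LINEAR)[0]
    mm=np.where(prof>18)[0];a,b=xs[mm[0]],xs[mm[-1]]
    va,vb=[uv(d,(x,np.polyval(fl,x)),Z)[1] for x in(a,b)]
    print("off",off,"v ends",va.round(2),vb.round(2),"mid",((va+vb)/2).round(2))
E
python3 f.py scene2 127.1
```

```text
bottom edge: u at v=-3: 1.82 slope deg -0.3 n 17 v range -25.4 21.8
off 2 v ends -26.83 22.77 mid -2.03
off 3 v ends -27.89 22.77 mid -2.56
off 4 v ends -27.89 22.23 mid -2.83
```

Call:
drive_tool --motion '[{"fingers":0,"linear":[-0.0006,0.0018,0.004],"twist":0.009},{"fingers":0,"linear":[0,0,0.006],"twist":0},{"fingers":0,"linear":[0,0,0],"twist":0},{"fingers":0,"linear":[0,0,0],"twist":0},{"fingers":0,"linear":[0,0,0],"twist":0}]'

```text
clock: 12.38
eef_pos: [536.4, -101.6, 222.9]
tool_rot: [-3.141, 0.0, 1.352]
force: [0.1, 0.5, -0.5]
width: 13.4
gripper_force: 58.6
```

```bash
python3 go.py 535 -103 77.6
python3 - <<'E'
from cell import cams
import cv2,numpy as np
n="scene";b=(200,150,330,247)
d=cams.get_image(n);np.savez(f"pics/{n}3.npz",**d)
cv2.imwrite("pics/m3.png",cv2.convertScaleAbs(cv2.resize(d["color"][170:265,205:305],(630,600),interpolation=cv2.INTER_CUBIC),alpha=2.5))
E
python3 f.py scene3 117.1
```

```text
12.3833 [ 536.42 -101.56  222.92] 1.3518759249348977 [ 0.06811938  0.51435821 -0.46756285] 13.395093553586479 
twist -0.0024995746127018936 then x,y -1.708483089728918 -1.0781526260287353
bottom edge: u at v=-3: 13.03 slope deg 0.13 n 23 v range -29.2 18.1
off 2 v ends -29.2 1.29 mid -13.96Traceback (most recent call last):
  File "f.py", line 18, in <module>
    mm=np.where(prof>18)[0];a,b=xs[mm[0]],xs[mm[-1]]
                                   ~~^^^
IndexError: index 0 is out of bounds for axis 0 with size 0
```

View pics/m3.png

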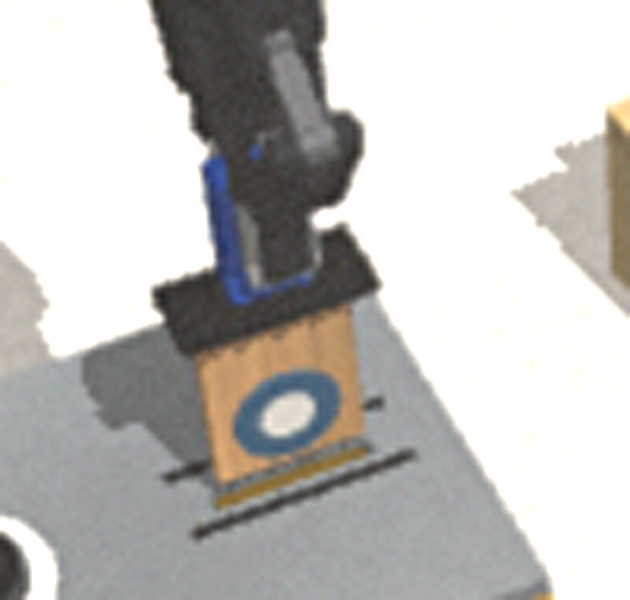

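The blade is 1-2 px from the slot and aligned along its length. My edge detector latched onto the slot interior, so I'm limiting its search range.

```bash
cat > f2.py <<'E'
from e import *
import sys
n,Z=sys.argv[1],float(sys.argv[2]);d=load(n);g=d["color"].astype(float);w=g[...,2]-g[...,0]
bot=[]
for v in np.arange(-24,20,1.):
    p=O+3*ex+(v)*ey;q=proj(d,[*p,Z]);x=round(q[0]);y0=int(round(q[1]))-5
    c=w[y0:y0+10,x];k=[i for i in range(9) if c[i]>20>=c[i+1] and c[max(i-1,0):i+1].max()>28]
    if k: i=k[0];bot.append((x,y0+i+(c[i]-20)/(c[i]-c[i+1])))
bot=np.unique(np.array(bot),axis=0);P=np.array([uv(d,p,Z) for p in bot])
for _ in range(4):
    f=np.polyfit(P[:,1],P[:,0],1);r=P[:,0]-np.polyval(f,P[:,1]);k=abs(r)<max(2*r.std(),.5);P=P[k]
    bot=bot[k]
print("edge u at -3:",np.polyval(f,-3).round(2),"slope",np.degrees(f[0]).round(2),len(P),"rms",r.std().round(2))
fl=np.polyfit(bot[:,0],bot[:,1],1);xs=np.arange(228,276,.25)
for off in(2,3,4):
    pr=cv2.remap(w.astype(np.float32),xs.astype(np.float32)[None],(np.polyval(fl,xs)-off).astype(np.float32)[None],cv2.INTER_LINEAR)[0]
    mm=np.where(pr>18)[0];va,vb=[uv(d,(xs[i],np.polyval(fl,xs[i])),Z)[1] for i in(mm[0],mm[-1])];print(off,va.round(2),vb.round(2),((va+vb)/2).round(2))
E
python3 f2.py scene2 127.1;python3 f2.py scene3 117.5
```

```text
edge u at -3: 1.63 slope -0.75 15 rms 0.2
2 -26.83 22.94 -1.94
3 -27.89 22.94 -2.48
4 -27.89 22.4 -2.75
edge u at -3: 5.73 slope -1.8 17 rms 4.12
2 -27.84 21.72 -3.06
3 -28.91 21.17 -3.87
4 -29.44 21.17 -4.13
```

Run:
```python
from e import *
d=load("scene3");px=lambda a,b:(205+(a+.5)/6.3-.5,170+(b+.5)/6.316-.5)
for nm,p,z in(("blade L",(218,482),117.5),("blade R",(362,442),117.5),("slot near L",(218,508),110),("slot near R",(370,458),110)):print(nm,uv(d,px(*p),z).round(2))
w=d["color"].astype(int);w=w[...,2]-w[...,0]
for v in (-22,-16,-10,-4,2,8,14):
    q=[proj(d,[*(O+u*ex+v*ey),117.5]) for u in (4,)][0];x=round(q[0]);y=int(q[1])-6;print(x,y,uv(d,(x,y),117.5).round(1),uv(d,(x,y+10),117.5).round(1),w[y:y+12,x])
```

```text
blade L [  2.43 -26.75]
blade R [ 7.74 20.51]
slot near L [  6.11 -29.11]
slot near R [ 8.75 22.2 ]
242 239 [-12.4 -14.8] [ 12.8 -24.8] [ 5 29 38 38 36 37 28  2  1 31 23 -1]
244 238 [-13.1 -10.2] [ 12.1 -20.3] [-18 -21 -19  -5  32  40  35   6   1  31  30   1]
247 237 [-12.9  -3.8] [ 12.4 -14. ] [  6  -2 -14 -21 -19  10  32   8   2  31  29   0]
250 236 [-12.6   2.7] [12.7 -7.7] [  5   7   5 -11 -17 -12  28   7   2  31  25   0]
253 235 [-12.4   9.1] [13.  -1.3] [  7   5  -3 -16 -20 -11  20   6  11  33  22   0]
256 234 [-12.1  15.6] [13.3  5. ] [-18 -19 -20 -15   2  32  20   1  16  34  21  -1]
258 233 [-12.8  20.3] [12.6  9.6] [-10  -7   2  20  32  34  31   2   1  29  31   2]
```

The bottom edge sits at u ≈ 3.65 against an ideal 4, and the length offset is within 1 mm. I'll nudge it 0.3 mm and lower gently while watching the force.

Call:
drive_tool --motion '[{"fingers":0,"linear":[0,0.0003,0.004],"twist":0},{"fingers":0,"linear":[0,0,0.004],"twist":0},{"fingers":0,"linear":[0,0,0.003],"twist":0},{"fingers":0,"linear":[0,0,0],"twist":0},{"fingers":0,"linear":[0,0,0],"twist":0}]'

```text
clock: 12.85
eef_pos: [536.6, -101.6, 211.6]
tool_rot: [-3.141, 0.0, 1.352]
force: [0.1, -0.1, -0.7]
width: 13.4
gripper_force: 59.1
```

Call:
drive_tool --motion '[{"fingers":0,"linear":[0,0,0.002],"twist":0},{"fingers":0,"linear":[0,0,0.002],"twist":0},{"fingers":0,"linear":[0,0,0],"twist":0}]'

```text
clock: 13.1
eef_pos: [536.6, -101.6, 207.5]
tool_rot: [-3.141, 0.0, 1.352]
force: [0.1, -0.5, -0.0]
width: 13.6
gripper_force: 59.1
```

The tip is about 8 mm below the lid top with no contact force, so it's in the slot. Continuing down.

Call:
drive_tool --motion '[{"fingers":0,"linear":[0,0,0.003],"twist":0},{"fingers":0,"linear":[0,0,0.005],"twist":0},{"fingers":0,"linear":[0,0,0.006],"twist":0},{"fingers":0,"linear":[0,0,0.003],"twist":0},{"fingers":0,"linear":[0,0,0],"twist":0}]'

```text
clock: 13.52
eef_pos: [536.4, -101.5, 190.0]
tool_rot: [-3.14, 0.0, 1.352]
force: [-0.6, 0.5, -1.6]
width: 13.3
gripper_force: 59.1
```

Call:
drive_tool --motion '[{"fingers":0,"linear":[0,0,0.005],"twist":0},{"fingers":0,"linear":[0,0,0.006],"twist":0},{"fingers":0,"linear":[0,0,0.006],"twist":0},{"fingers":0,"linear":[0,0,0.006],"twist":0},{"fingers":0,"linear":[0,0,0],"twist":0}]'

```text
clock: 13.93
eef_pos: [536.2, -101.5, 166.6]
tool_rot: [-3.14, 0.0, 1.352]
force: [0.3, -0.8, -1.7]
width: 13.5
gripper_force: 59.1
```

Call:
drive_tool --motion '[{"fingers":0,"linear":[0,0,0.004],"twist":0},{"fingers":0,"linear":[0,0,0.004],"twist":0},{"fingers":0,"linear":[0,0,0],"twist":0},{"fingers":0,"linear":[0,0,0],"twist":0},{"fingers":0,"linear":[0,0,0],"twist":0}]'

```text
clock: 14.35
eef_pos: [536.8, -101.7, 160.1]
tool_rot: [3.141, -0.0, 1.352]
force: [-0.3, 0.3, -0.6]
width: 13.1
gripper_force: 59.1
```

Run:
```python
from cell import cams,monitor
import cv2
d=cams.get_image("scene");s=monitor.read_state();print(s["eef_pos"],s["force"],s["torque"])
cv2.imwrite("pics/m4.png",cv2.convertScaleAbs(cv2.resize(d["color"][120:330,140:420],(800,600),interpolation=cv2.INTER_CUBIC),alpha=1.8))
```

```text
[ 536.82511339 -101.69307237  160.11330937] [-0.45676839  0.12485888 -0.51560146] [-0.01306784  0.09066256  0.03021491]
```

View pics/m4.png

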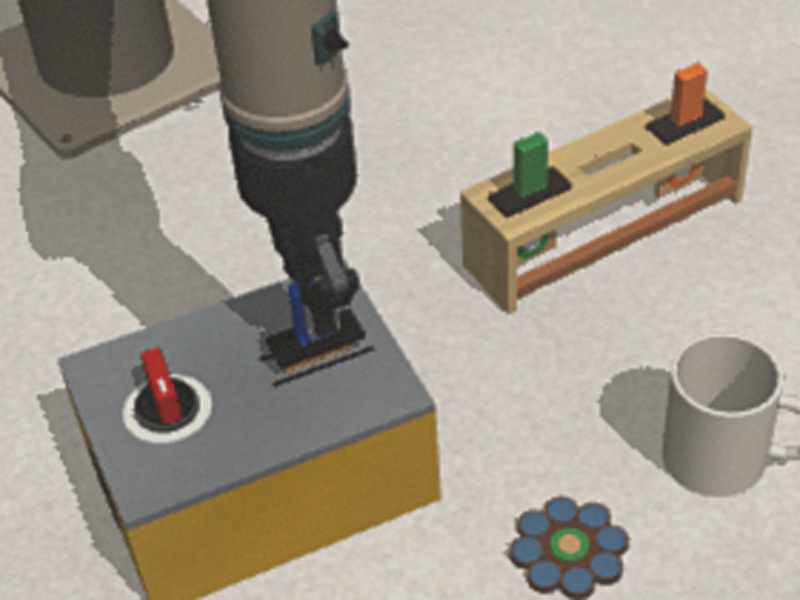

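The blade is in the slot, with the badge below the lid, a strip of wood showing under the collar and no contact force. The knob is at rest and the bystanders haven't moved, so I'm handing in.

```bash
python3 -c "
from cell import ctrl
print(ctrl.finish_job())"
```

```text
the job is handed in; nothing more can be done
None
```

The job is handed in at about 14.5 s: the knob was turned to its stop and sprang back, and the blue holder is still gripped upright in the slot with the badge below the lid and about 14 mm between collar and lid; `finish_job()` gave no verdict.

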